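# Fit the V-anvil into the tester's spring-plunger sleeve

### The arm

A 7-joint arm with a two-finger parallel gripper is mounted at the origin on the work surface. World frame = base frame: x ahead of the robot, y to its left, z up, the work surface at z = 0. Lengths are in m, angles in degrees, forces in N, time in s.
With the tool pointing down it reaches from about 0.425 to 0.825 m from the base axis. Payload 3.6 kg.
Tool frame: the origin (TCP) lies midway between the tips of the shut fingers; the grasp point (between the pads) lies 19 mm behind it; z points along the fingers, y is the line along which they close (so a half turn about z gives the same grasp; the last joint's range is limited). The gripper opens to 85 mm and grips with 20 to 120 N. Pads are 22 mm wide; open, the fingers measure 114 mm over their backs; the gripper's body (76 mm by 85 mm) begins 54 mm behind the grasp point. The pads swing forward as they close: fully open they stand 13 mm farther back than shut.
Start: joints at [64.372, 35.231, -0.722, 81.555, 0.464, 63.22, -2.315], TCP at [0.266, -0.593, 0.231] pointing down, gripper open.
Joint ranges: [-178.69, 178.69], [-17.37, 117.87], [-77.05, 75.6], [15.02, 138.74], [-78.02, 258.01], [0.78, 113.62], [-162.83, 162.83]. Speed limits (degrees/s): [159.86, 159.86, 180, 180, 180, 180, 180].

### API

Orientations are given as a 3x3 rotation matrix whose columns are the frame's x, y, z axes.
In Python, from workcell import status, cams, job_done, finder gives the robot as it stands.
- The arm moves only by the tool step_arm, never from a script. Its argument "targets" is text: rows parted by semicolons, each of 7 numbers parted by spaces: the shift along the tool's x, y, z as a fraction of full scale, then the turn, a rotation vector about the tool's x, y, z as a fraction of full scale, then the closure, from -1 (fully open) to 1 (shut). In form: tx ty tz ax ay az hand; .... A call has 1 to 12 rows; each row shifts and turns the commanded pose from where the row before left it, along the tool's axes as they then stand; what a row does not reach is not made up. Full scale, the value 1, is 0.05 m for a shift and 90 degrees for a turn. A row lasts 1/8 s, in which the tool goes at most 62.5 mm and 10.7 degrees, less where a joint would pass 70% of its speed; a pose out of reach is approached as far as the arm can. A call with a number of a shift or a turn outside -1 to 1 is refused whole. A call with a gripper value outside its range is refused whole. The fingers move at their own pace and stop on an object; "newtons" is the grip in N (left out, the last holds). Time passes only in rows, so rows that do not move let the fingers close. It gives the time, the measured TCP pose, the force, the opening and the grip force at its end, in the units of the state.
- status.get_obs(): the state, without advancing time (a new reading comes with each control period).
- cams.snapshot(name): name is "side" or "top"; returns a dict with "frame" (480x640x3 uint8, red, green, blue), "K" (3x3 intrinsics, pixels), "extrinsics" (4x4, takes a point from world to camera coordinates). Camera axes: x right, y up, looking along -z (the intrinsics and any distortion apply to the point x, -y, -z); pixel columns grow to the right and rows downward; lengths in m; the calibration is good to about 2 mm. A picture is of the moment at which its call begins. There is no depth.
- job_done(): hands the job in; it is judged then, once.
Trained networks look in the newest picture that a camera, given by its name, has taken for a name from the list of things; names that differ only in an ending like _2 or _b are one class to them, and where a whole thing is asked for, a point or a joint stands for the part that bears it (a point fixed in the world has none). Each returns a list of dicts, best first, with "score" (0 to 1); they miss things now and then, are a little off and sometimes report something else, mostly with a low value. They report only what shows in the picture. A call takes as long as a camera call.
- finder.masks_of(camera, thing): "mask" (480x640 bool, what is visible of it).
- finder.tip_of(camera, thing): "xyz" ([x, y, z] in m, in world coordinates, good to about 4 mm: a listed point, or the origin of a listed thing).
The state is a dict: "time_s": time; "q": joint angles; "joint_vel": joint speeds; "joint_torque": joint torques, N m; "tcp_pos": TCP position; "tool_rot": TCP orientation; "ft_force": force on the tool from outside, world axes, zero at the start; "moment": the same for the moment, N m; "finger_gap": finger opening in m; "grip_force": force on a finger pad.
Only numpy, scipy, OpenCV 4.12 (cv2) and the standard library are available. Lean on these libraries where they do the work, as an engineer would, in place of code of your own. Each camera call takes 0.05 s, during which the arm holds its last target. There are 200 camera calls.

### The job

Take the V-grooved anvil out of the wooden rack and fit it into the sleeve of the elevating-screw stage: slide its stem in upright past the side spring plunger, pressing gently, until its collar sits fully home on the sleeve and the plunger has snapped into the stem's groove. Do not force it once it is home, let go of it, and leave the other two anvils in the rack.

Things in the scene. Friction and masses are not known exactly. Their poses are not given: they have to be found in the camera images.
- vee_anvil: Steel V-anvil, 0.45 kg, 99 mm tall. Origin on its axis at the underside of its collar (seating face), z up. Collar 44 mm wide, 8 mm thick; above it a 22 mm neck, then a square head 30 x 30 mm, 20 to 47 mm above the origin, with a V trough along x cut into its top 14 mm. The head's sides are flat: grip it across its y axis (30 mm, full height). Its x is within 0.5 rad of the rack's y.
- vee_foot (a point): Centre of the V-anvil's foot, 52 mm below its origin. The stem below the collar is 24 mm thick: 15 mm plain, a groove 14 mm high with 45 degree flanks and a 13 mm thick root (centre 22 mm below the collar), 11 mm plain, then a 12 mm long taper to 12 mm thick at the foot.
- flat_anvil: Steel anvil with the same collar and stem; on top a round flat table 40 mm wide, 42 mm above its origin (underside of the collar). Stays in the rack.
- spot_anvil: Steel anvil with the same collar and stem; above it a round body 32 mm wide tapering to a 12 mm tip, 42 mm above its origin (underside of the collar). Stays in the rack.
- rack: Fixed light wood block, 90 (x) x 240 (y) x 58 mm high, origin at the centre of its underside. Three 29 mm holes in a row along its y axis, 75 mm apart; the three anvils hang in them by their collars, in any order.
- stage: Fixed elevating-screw stage, origin at the centre of its underside. On its z axis stands an upright steel sleeve, 44 mm outside, 25.4 mm bore, 58 mm deep, open at the top, no chamfer. The screw was left wound to an arbitrary height, not measured, and does not yield when pressed: the sleeve's mouth is 118 to 152 mm above the origin.
- stage_axis (a point): Point on the sleeve's axis, at the top of the stage's grey 130 x 130 mm cast base, 26 mm above the table. Above it lies a dark handwheel with four bars, 140 mm across, up to 44 mm high. The spring plunger enters the sleeve on the stage's +x side, 23 mm below the mouth; its knob reaches 56 mm from the axis.
- plunger (a joint): Spring plunger (10 mm round nose), travel out of the bore in m: 0 with the bore empty, about 0.006 on the plain stem, about 0.001 in the groove, anvil home. It pushes in with 4 N at 0, 11 N on the plain stem. Pushing the stem past it takes 10 to 20 N, more than the anvil weighs; it drops into the groove and pulls the anvil down over the last 5 mm.

How it is judged:
By the outcome, as a careful person would: the job done as asked, in the order asked, and still so for the second after the job is handed in, with the robot touching nothing.
It also fails if it takes over 72 s, if anything falls off the work surface, if the arm or the gripper's body presses on something with over 40 N, if the wrist force passes 120 N, or if a joint passes its speed limit or range.

## Working session

There is one attempt and no reset: what is moved stays moved. The work goes in short steps, Python scripts to look and compute and a tool call to move; the robot and the scene stay as the last step left them, time stands still between calls to the robot, and variables do not carry over. Pictures are saved under pics/ and viewed, at most 10 in all, crops included, and the job is handed in when it is done.

Besides the shell and the picture viewer there is one more tool, called after "Request:" as a command line: name --argument value ..., lists and objects as JSON in quotes. step_arm: Moves the arm, as the interface text tells. Its arguments: {"type":"object","properties":{"targets":{"type":"string"},"newtons":{"type":"number"}},"required":["targets"]}

```bash
mkdir -p pics; cat > h.py <<'E'
import numpy as np, cv2
from workcell import status, cams, job_done, finder
def snap(n,f=None):
    s=cams.snapshot(n)
    if f: cv2.imwrite('pics/'+f,s['frame'][:,:,::-1])
    return s
def proj(s,p):
    T=np.array(s['extrinsics']);c=T[:3,:3]@np.array(p)+T[:3,3]
    c=np.array([c[0],-c[1],-c[2]]);u=np.array(s['K'])@c;return u[:2]/u[2]
def ray(s,uv):
    T=np.array(s['extrinsics']);R=T[:3,:3];o=-R.T@T[:3,3]
    d=np.linalg.inv(s['K'])@[uv[0],uv[1],1];d=R.T@np.array([d[0],-d[1],-d[2]]);return o,d/np.linalg.norm(d)
def atz(s,uv,z):
    o,d=ray(s,uv);return o+d*(z-o[2])/d[2]
E
python3 - <<'E'
from h import *
np.set_printoptions(precision=4,suppress=True)
S={c:snap(c,c+'0.png') for c in('side','top')}
for c in S:
    o,_=ray(S[c],(320,240));print(c,o)
    for t in ['vee_anvil','vee_foot','flat_anvil','spot_anvil','rack','stage','stage_axis','plunger']:
        try:
            r=finder.tip_of(c,t);print(c,t,[(np.round(x['xyz'],4),round(x['score'],2),np.round(proj(S[c],x['xyz']))) for x in r[:3]])
        except Exception as e: print(c,t,e)
o=status.get_obs();print(o['time_s'],o['tcp_pos'],o['tool_rot'],o['finger_gap'],o['ft_force'])
E
```

```text
side [0.369  0.4238 0.68  ]
side vee_anvil [(array([ 0.4772, -0.1106,  0.0568]), 0.76, array([354., 212.]))]
side vee_foot []
side flat_anvil [(array([ 0.4775, -0.256 ,  0.0605]), 0.68, array([372., 161.]))]
side spot_anvil [(array([ 0.4728, -0.1814,  0.0556]), 0.71, array([366., 187.]))]
side rack [(array([ 0.4712, -0.1809,  0.001 ]), 0.61, array([364., 206.]))]
side stage [(array([0.5211, 0.2034, 0.002 ]), 0.72, array([274., 372.]))]
side stage_axis [(array([0.5232, 0.1999, 0.0243]), 0.69, array([272., 364.]))]
side plunger it knows: flat_anvil, rack, spot_anvil, stage, stage_axis, vee_anvil, vee_foot
top [ 0.3856 -0.0064  1.0295]
top vee_anvil [(array([ 0.4795, -0.1069,  0.0576]), 0.57, array([374., 256.]))]
top vee_foot []
top flat_anvil [(array([ 0.4781, -0.2572,  0.0583]), 0.76, array([461., 255.]))]
top spot_anvil [(array([ 0.4788, -0.1856,  0.0594]), 0.91, array([419., 256.]))]
top rack [(array([ 0.4763, -0.1781, -0.0013]), 0.71, array([409., 260.]))]
top stage [(array([ 0.5237,  0.2044, -0.0011]), 0.9, array([200., 240.])), (array([ 0.4776, -0.1861,  0.061 ]), 0.6, array([420., 256.]))]
top stage_axis [(array([0.5247, 0.2013, 0.0255]), 0.83, array([199., 238.])), (array([ 0.5216,  0.209 , -0.0024]), 0.37, array([198., 241.]))]
top plunger it knows: flat_anvil, rack, spot_anvil, stage, stage_axis, vee_anvil, vee_foot
0.8 [ 0.2655 -0.5933  0.2313] [[ 0.9128  0.4085  0.    ]
 [ 0.4085 -0.9128  0.    ]
 [ 0.      0.     -1.    ]] 0.08545744913062465 [-0.7981  0.4327 -0.41  ]
```

View pics/side0.png

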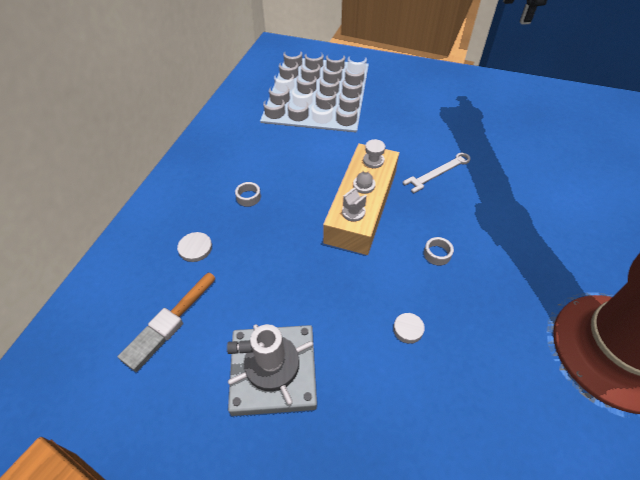

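View pics/top0.png

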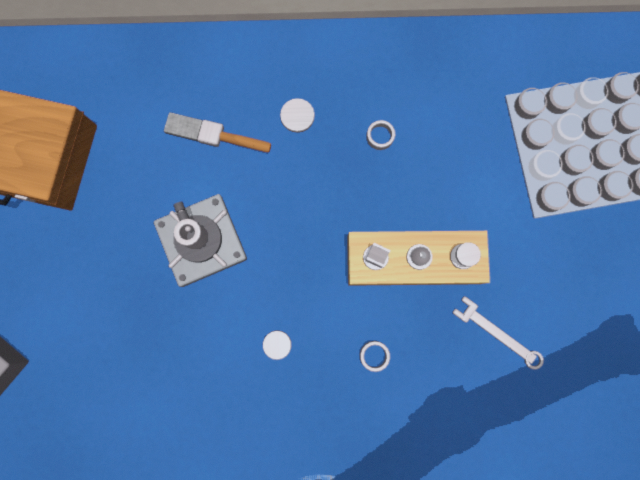

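Side view: V-anvil at about (354,205), nearest end of the rack; sleeve mouth at (267,338). Top view: V-anvil at (377,256), sleeve mouth at (187,232), knob at (181,211). Next, closer crops for the head's yaw and the mouth.

```bash
python3 - <<'E'
from h import *
t=cv2.imread('pics/top0.png');s=cv2.imread('pics/side0.png')
cr=lambda im,u,v:cv2.resize(im[v-22:v+22,u-30:u+30],(400,293),interpolation=cv2.INTER_CUBIC)
cv2.imwrite('pics/crop1.png',np.vstack([np.hstack([cr(t,376,256),cr(s,354,205)]),np.hstack([cr(t,187,232),cr(s,267,345)])]))
E
```

```text
(no output)
```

View pics/crop1.png

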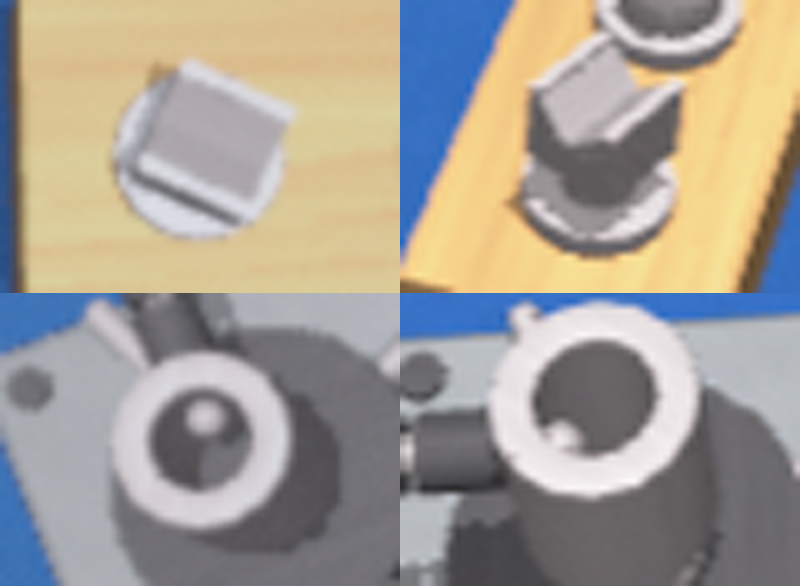

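Crops show the head turned about 22° in the top view (ridges running right-down), and clear ring ellipses: mouth centre near (186.7,231.7) top, (265.8,338.5) side. I'll triangulate and compute the yaw.

```bash
python3 - <<'E'
from h import *
np.set_printoptions(precision=4,suppress=True)
T=snap('top');S=snap('side')
def bore(s,u,v,r):
    f=s['frame'].astype(int);m=(f.min(2)>165).astype(np.uint8)
    y,x=np.mgrid[:480,:640];m[(x-u)**2+(y-v)**2>r*r]=0
    cs,_=cv2.findContours(cv2.resize(m*255,None,fx=4,fy=4,interpolation=cv2.INTER_LINEAR)//128,cv2.RETR_EXTERNAL,cv2.CHAIN_APPROX_NONE)
    c=max(cs,key=cv2.contourArea);e=cv2.fitEllipse(cv2.convexHull(c))
    return (np.array(e[0])+.5)/4-.5,np.array(e[1])/4
a,b=bore(T,186.7,231.7,16),bore(S,265.8,338.5,19);print(a,b)
def tri(p,q):
    (o,d),(o2,d2)=ray(T,p),ray(S,q);k=np.linalg.lstsq(np.stack([d,-d2],1),o2-o,rcond=None)[0]
    A,B=o+k[0]*d,o2+k[1]*d2;return (A+B)/2,np.linalg.norm(A-B)
print('mouth hand',tri((186.7,231.7),(265.8,338.5)),'fit',tri(a[0],b[0]))
px=lambda u,v,o:(o[0]+(u+.5)/6.667-.5,o[1]+(v+.5)/6.667-.5)
C=[atz(T,px(u,v,(346,234)),.105) for u,v in[(185,60),(298,105),(243,222),(135,178)]]
print(np.array(C),np.mean(C,0))
for i,j in((0,1),(3,2),(1,2),(0,3)):
    d=C[j]-C[i];print(np.degrees(np.arctan2(d[1],d[0])),np.linalg.norm(d))
# side corners of head top
D=[atz(S,px(u-400,v,(324,183)),.105) for u,v in[(528,88),(612,40),(682,86),(598,145)]]
print(np.array(D),np.mean(D,0))
for i,j in((0,1),(3,2),(1,2),(0,3)):
    d=D[j]-D[i];print(np.degrees(np.arctan2(d[1],d[0])),np.linalg.norm(d))
p=px(181+0,0,(157,210))
k=atz(T,(181,208),.11);print('knob',k)
E
```

```text
(array([185.0553, 231.0064]), array([27.5286, 30.1116])) (array([265.1428, 337.657 ]), array([29.9177, 38.3859]))
mouth hand (array([0.5219, 0.202 , 0.1201]), np.float64(0.0002905833175600849)) fit (array([0.522 , 0.2033, 0.1256]), np.float64(0.00027029932070917937))
[[ 0.4979 -0.1022  0.105 ]
 [ 0.486  -0.1297  0.105 ]
 [ 0.4574 -0.1149  0.105 ]
 [ 0.469  -0.0887  0.105 ]] [ 0.4776 -0.1089  0.105 ]
-113.46510692366189 0.02993219556609693
-113.82307316284603 0.028570396427977547
152.58479424085112 0.03216878519914466
155.002634707531 0.03192528362256359
[[ 0.4984 -0.1009  0.105 ]
 [ 0.4815 -0.125   0.105 ]
 [ 0.4591 -0.114   0.105 ]
 [ 0.4751 -0.0866  0.105 ]] [ 0.4785 -0.1066  0.105 ]
-125.08858062809048 0.029486507864107506
-120.23558682399884 0.03177868516735869
153.99333314291675 0.024949499434013155
148.59658438071355 0.027381802355170404
knob [0.5632 0.2139 0.11  ]
```

Request:
step_arm --targets "0.65 -0.6 0 0 0 0 -1;0.65 -0.6 0 0 0 0 -1;0.65 -0.6 0 0 0 0 -1;0.65 -0.6 0 0 0 0 -1;0.65 -0.6 0 0 0 0 -1;0.65 -0.6 0 0 0 0 -1;0.65 -0.6 0 0 0 0 -1;0.65 -0.6 0 0 0 0 -1;0.65 -0.6 0 0 0 0 -1;0.65 -0.6 0 0 0 0 -1;0.65 -0.6 0 0 0 0 -1;0.65 -0.6 0 0 0 0 -1" --newtons 50

```text
time_s: 2.4
tcp_pos: [0.4751, -0.1041, 0.2317]
tool_rot: [[0.913, 0.408, 0.001], [0.408, -0.913, -0.0], [0.001, 0.001, -1.0]]
ft_force: [1.4, 0.4, 0.4]
finger_gap: 0.0852
grip_force: 0.0
```

Request:
step_arm --targets "0 0 0 0 0 -0.11 -1;0 0 0 0 0 -0.11 -1;0 0 0 0 0 -0.11 -1;0 0 0 0 0 -0.115 -1;0 0 0 0 0 0 -1;0 0 0 0 0 0 -1"

```text
time_s: 3.15
tcp_pos: [0.4744, -0.1055, 0.2314]
tool_rot: [[0.438, 0.899, 0.0], [0.899, -0.438, -0.0], [0.0, 0.0, -1.0]]
ft_force: [-0.3, 0.4, 0.0]
finger_gap: 0.0855
grip_force: 0.0
```

Request:
step_arm --targets "-0.01 0.09 0.4 0 0 0 -1;0 0 0.5 0 0 0 -1;0 0 0.5 0 0 0 -1;0 0 0.5 0 0 0 -1;0 0 0.4 0 0 0 -1;0 0 0.4 0 0 0 -1;0 0 0.3 0 0 0 -1;0 0 0.16 0 0 0 -1;0 0 0 0 0 0 -1;0 0 0 0 0 0 -1"

```text
time_s: 4.4
tcp_pos: [0.4788, -0.1078, 0.0739]
tool_rot: [[0.436, 0.9, 0.001], [0.9, -0.436, -0.0], [0.0, 0.001, -1.0]]
ft_force: [-0.5, 0.0, 0.6]
finger_gap: 0.0855
grip_force: 0.0
```

```bash
python3 - <<'E'
from h import *
s=snap('side','side1.png')
cv2.imwrite('pics/crop2.png',cv2.resize(s['frame'][130:270,270:440,::-1],(680,560),interpolation=cv2.INTER_CUBIC))
E
```

```text
(no output)
```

View pics/crop2.png

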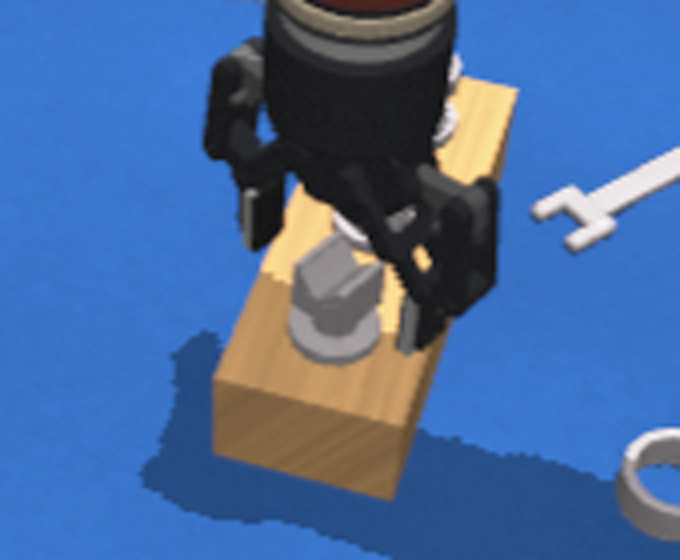

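The open pads straddle the head, crop (265,220) and (410,325), with the anvil midway at (335,290). Closing.

Request:
step_arm --targets "0 0 0 0 0 0 0;0 0 0 0 0 0 0.4;0 0 0 0 0 0 1;0 0 0 0 0 0 1;0 0 0 0 0 0 1;0 0 0 0 0 0 1;0 0 0 0 0 0 1;0 0 0 0 0 0 1" --newtons 80

```text
time_s: 5.45
tcp_pos: [0.4786, -0.1078, 0.0737]
tool_rot: [[0.436, 0.9, 0.001], [0.9, -0.436, -0.0], [0.0, 0.001, -1.0]]
ft_force: [-0.7, -1.0, 5.7]
finger_gap: 0.0289
grip_force: 79.6
```

Request:
step_arm --targets "0 0 -0.1 0 0 0 1;0 0 -0.2 0 0 0 1;0 0 -0.3 0 0 0 1;0 0 -0.4 0 0 0 1;0 0 -0.4 0 0 0 1;0 0 -0.4 0 0 0 1;0 0 -0.4 0 0 0 1;0 0 -0.4 0 0 0 1;0 0 -0.3 0 0 0 1;0 0 -0.2 0 0 0 1;0 0 0 0 0 0 1;0 0 0 0 0 0 1"

```text
time_s: 6.95
tcp_pos: [0.4776, -0.1077, 0.2278]
tool_rot: [[0.436, 0.9, -0.002], [0.9, -0.436, 0.0], [-0.0, -0.001, -1.0]]
ft_force: [0.0, 0.2, -4.4]
finger_gap: 0.0291
grip_force: 79.4
```

Request:
step_arm --targets "0.2 -0.06 0 0 0 0 1;0.4 -0.13 0 0 0 0 1;0.6 -0.19 0 0 0 0 1;0.7 -0.22 0 0 0 0 1;0.7 -0.22 0 0 0 0 1;0.8 -0.26 0 0 0 0 1;0.7 -0.22 0 0 0 0 1;0.7 -0.22 0 0 0 0 1;0.6 -0.19 0 0 0 0 1;0.4 -0.13 0 0 0 0 1;0.16 -0.06 0 0 0 0 1;0 0 0 0 0 0 1"

```text
time_s: 8.45
tcp_pos: [0.5225, 0.2015, 0.228]
tool_rot: [[0.436, 0.9, -0.001], [0.9, -0.436, -0.001], [-0.001, -0.0, -1.0]]
ft_force: [0.1, -0.3, -2.5]
finger_gap: 0.0288
grip_force: 79.3
```

Request:
step_arm --targets "0 0 0 0 0 0 1;0 0 0 0 0 0 1"

```text
time_s: 8.7
tcp_pos: [0.5228, 0.2004, 0.2284]
tool_rot: [[0.438, 0.899, -0.0], [0.899, -0.438, -0.001], [-0.001, 0.0, -1.0]]
ft_force: [-0.2, 0.3, -3.1]
finger_gap: 0.0289
grip_force: 79.3
```

```bash
python3 - <<'E'
from h import *
np.set_printoptions(precision=4,suppress=True)
s=snap('side','side2.png');t=snap('top','top2.png')
cr=lambda im,u,v:cv2.resize(im[v-45:v+45,u-30:u+30,::-1],(400,600),interpolation=cv2.INTER_CUBIC)
cv2.imwrite('pics/crop3.png',np.hstack([cr(s['frame'],266,310),cr(t['frame'],187,232)]))
for c in('side','top'):
  for n in('vee_anvil','vee_foot','stage_axis'): print(c,n,[(np.round(x['xyz'],4),round(x['score'],2)) for x in finder.tip_of(c,n)[:2]])
o=status.get_obs();print(o['tcp_pos'],o['tool_rot'],o['ft_force'],o['moment'])
E
```

```text
side vee_anvil [(array([0.5213, 0.1959, 0.2125]), 0.61)]
side vee_foot [(array([0.5279, 0.1982, 0.1619]), 0.7)]
side stage_axis [(array([0.5278, 0.2006, 0.028 ]), 0.84)]
top vee_anvil [(array([0.5227, 0.2018, 0.2134]), 0.81)]
top vee_foot [(array([0.5227, 0.1986, 0.164 ]), 0.94)]
top stage_axis [(array([0.5256, 0.2031, 0.0251]), 0.86)]
[0.5226 0.2018 0.2284] [[ 0.4358  0.9     0.0001]
 [ 0.9    -0.4358  0.0001]
 [ 0.0001  0.     -1.    ]] [-0.7136  0.1566 -4.0424] [-0.0018 -0.0119 -0.0103]
```

View pics/crop3.png

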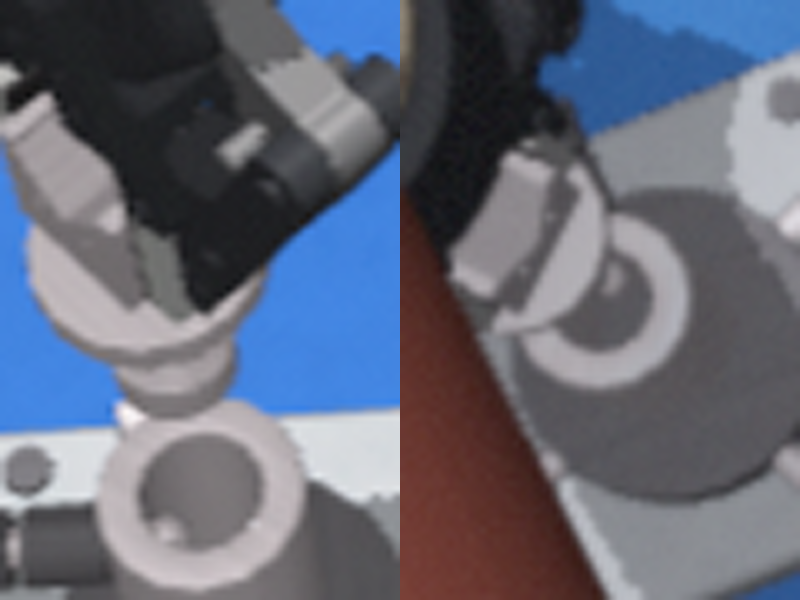

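The side crop shows the stem (x 118–238) and foot just above the mouth, ring centre (201,492). In the top crop the ring centre is (602,300), partly hidden by the collar. Comparing predicted and seen anvil pixels gives the camera bias.

```bash
python3 - <<'E'
from h import *
np.set_printoptions(precision=2,suppress=True)
T=snap('top');S=snap('side')
A=np.array([.5226,.2018]);oz=.2284-.0157
a=np.linspace(0,2*np.pi,90)
cv=lambda s,r,z,o,c:np.array([(proj(s,[c[0]+r*np.cos(t),c[1]+r*np.sin(t),z])-o+.5)*6.667-.5 for t in a])
def pr(n,P): print(n,'x',P[:,0].min(),P[:,0].max(),'y',P[:,1].min(),P[:,1].max())
oS=np.array([236,265]);oT=np.array([157,187])
pr('S collar low',cv(S,.022,oz,oS,A));pr('S collar top',cv(S,.022,oz+.008,oS,A))
pr('S stem -29',cv(S,.012,oz-.029,oS,A));pr('S stem -40',cv(S,.012,oz-.040,oS,A));pr('S foot',cv(S,.006,oz-.052,oS,A))
pr('T collar top',cv(T,.022,oz+.008,oT,A)+[400,0])
for z in(.118,.122,.126):
    pr('S mouth %g'%z,cv(S,.022,z,oS,[.522,.202]));pr('T mouth',cv(T,.022,z,oT,[.522,.202])+[400,0])
E
```

```text
S collar low x 23.911874957439103 268.0287810269223 y 166.02270432689744 381.8451398196635
S collar top x 17.110608867897245 264.1996285673177 y 143.42278722523827 360.70687673328814
S stem -29 x 100.61017754849384 228.17577055920523 y 289.78748078085414 404.6093014421845
S stem -40 x 108.13014011688846 233.70597891644724 y 317.2419090477053 431.0027554018064
S foot x 146.99226796228135 208.72252194217495 y 373.86254191688727 430.1633280276631
T collar top x 394.4369483274225 597.0882980874263 y 131.87989516680295 331.67159095038556
S mouth 0.118 x 95.89215263529418 309.65516092289926 y 400.0729048616743 599.4969112076772
T mouth x 512.3912368384504 692.6433323243082 y 212.51021523098646 390.7258626511712
S mouth 0.122 x 93.31117408206073 308.2059299512963 y 391.4030779985063 591.4955421551513
T mouth x 508.25351807200695 689.2856320551007 y 209.79841389187567 388.7681839894284
S mouth 0.126 x 90.7028667873188 306.7414172745162 y 382.6437248625949 583.4076825150496
T mouth x 504.0798822640034 685.898794934824 y 207.06315581610332 386.79345506197967
```

Request:
step_arm --targets "0.05 -0.03 0.1 0 0 0 1;0 0 0.2 0 0 0 1;0 0 0.2 0 0 0 1;0 0 0.2 0 0 0 1;0 0 0 0 0 0 1;0 0 0 0 0 0 1;0 0 0 0 0 0 1"

```text
time_s: 10.07
tcp_pos: [0.5227, 0.2049, 0.1938]
tool_rot: [[0.436, 0.9, 0.001], [0.9, -0.436, 0.0], [0.001, 0.001, -1.0]]
ft_force: [-0.3, -0.3, -3.0]
finger_gap: 0.0289
grip_force: 79.2
```

```bash
python3 - <<'E'
from h import *
np.set_printoptions(precision=4,suppress=True)
s=snap('side','side3.png');t=snap('top','top3.png')
cr=lambda im,u,v:cv2.resize(im[v-45:v+45,u-30:u+30,::-1],(400,600),interpolation=cv2.INTER_CUBIC)
cv2.imwrite('pics/crop4.png',np.hstack([cr(s['frame'],266,310),cr(t['frame'],187,232)]))
o=status.get_obs();p=o['tcp_pos'];print(p,o['tool_rot'],o['ft_force'],o['moment'])
for c in('side','top'):
  for n in('vee_foot',): print(c,n,[(np.round(x['xyz'],4),round(x['score'],2)) for x in finder.tip_of(c,n)[:2]])
a=np.linspace(0,2*np.pi,90);np.set_printoptions(precision=1,suppress=True)
for n,c,o in(('S',s,(236,265)),('T',t,(157,187))):
  for nm,r,d in(('collarlow',.022,0),('collartop',.022,.008),('stem-40',.012,-.04),('foot',.006,-.052)):
    P=np.array([(proj(c,[p[0]+r*np.cos(q),p[1]+r*np.sin(q),p[2]-.0157+d])-o+.5)*6.667-.5 for q in a])+[400*(n=='T'),0]
    print(n,nm,P[:,0].min(),P[:,0].max(),P[:,1].min(),P[:,1].max())
E
```

```text
[0.5226 0.2049 0.1937] [[ 0.4358  0.9     0.0008]
 [ 0.9    -0.4358  0.0004]
 [ 0.0007  0.0006 -1.    ]] [ 0.023   0.3522 -4.2053] [ 0.0465 -0.0065  0.0228]
side vee_foot [(array([0.5253, 0.2007, 0.1264]), 0.78)]
top vee_foot [(array([0.5236, 0.2   , 0.1261]), 0.58)]
S collarlow 44.98766619231062 277.79649472927684 271.4224431928196 482.3833557307103
S collartop 38.746976658629116 274.2574340325461 251.03209372285914 463.4403972902997
S stem-40 124.37386802786709 244.44931121800659 411.6415400848972 522.8151146880615
S foot 161.30031170522176 220.37027800948871 464.94723242775495 519.9664804200031
T collarlow 433.7921606131322 626.4976575257974 166.94545783954925 357.1626686849671
T collartop 424.1725361401208 618.6699034799692 160.69922365606192 352.6428318732493
T stem-40 521.2236123168384 621.7098196558513 237.67721977200188 336.9658030372178
T foot 558.3683295852343 607.9571411542552 269.96665645723004 318.977989514729
```

View pics/crop4.png

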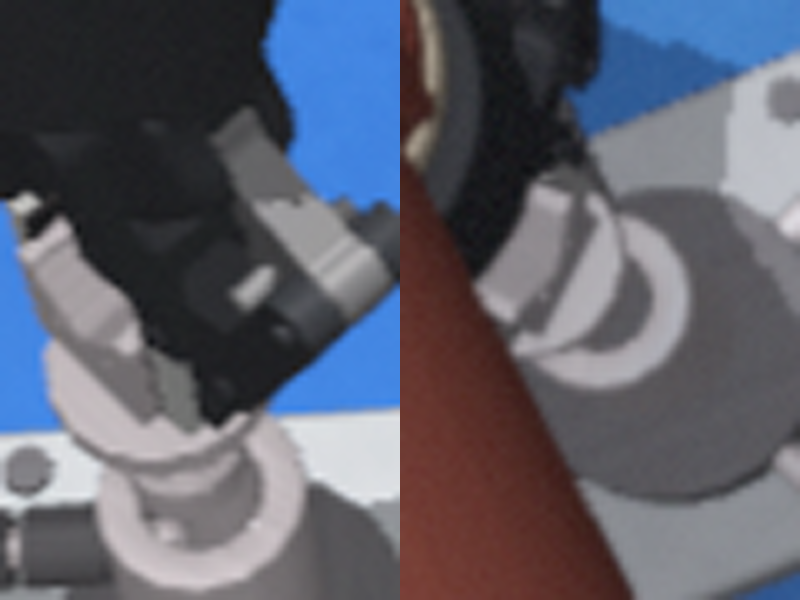

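Request:
step_arm --targets "0.015 -0.007 0.05 0 0 0 1;0 0 0.05 0 0 0 1;0 0 0.05 0 0 0 1;0 0 0.05 0 0 0 1;0 0 0.05 0 0 0 1;0 0 0 0 0 0 1;0 0 0 0 0 0 1"

```text
time_s: 11.15
tcp_pos: [0.5224, 0.2055, 0.1808]
tool_rot: [[0.436, 0.9, -0.0], [0.9, -0.436, -0.0], [-0.0, -0.0, -1.0]]
ft_force: [-0.4, 0.4, -3.5]
finger_gap: 0.0292
grip_force: 79.4
```

Request:
step_arm --targets "0 0 0.04 0 0 0 1;0 0 0.04 0 0 0 1;0 0 0 0 0 0 1"

```text
time_s: 11.52
tcp_pos: [0.5227, 0.2044, 0.177]
tool_rot: [[0.437, 0.9, 0.0], [0.9, -0.437, -0.002], [-0.001, 0.001, -1.0]]
ft_force: [-0.4, -3.2, 0.5]
finger_gap: 0.0288
grip_force: 79.8
```

Request:
step_arm --targets "-0.018 0.008 0 0 0 0 1;0 0 0 0 0 0 1;0 0 0 0 0 0 1"

```text
time_s: 11.9
tcp_pos: [0.5227, 0.2043, 0.177]
tool_rot: [[0.436, 0.9, 0.001], [0.9, -0.436, -0.0], [0.0, 0.001, -1.0]]
ft_force: [0.5, -2.8, -0.4]
finger_gap: 0.0289
grip_force: 79.8
```

Request:
step_arm --targets "0 0 0.03 0 0 0 1;0 0 0.03 0 0 0 1;0 0 0 0 0 0 1"

```text
time_s: 12.28
tcp_pos: [0.5224, 0.2039, 0.1732]
tool_rot: [[0.436, 0.9, -0.0], [0.9, -0.436, -0.001], [-0.001, 0.0, -1.0]]
ft_force: [2.0, -3.1, -3.0]
finger_gap: 0.029
grip_force: 79.4
```

Request:
step_arm --targets "-0.007 0.01 0 0 0 0 1;0 0 0.03 0 0 0 1;0 0 0.03 0 0 0 1;0 0 0.03 0 0 0 1;0 0 0 0 0 0 1"

```text
time_s: 12.9
tcp_pos: [0.5225, 0.2039, 0.1692]
tool_rot: [[0.436, 0.9, -0.0], [0.9, -0.436, -0.0], [-0.001, -0.0, -1.0]]
ft_force: [0.9, -4.4, -1.4]
finger_gap: 0.0288
grip_force: 79.8
```

Request:
step_arm --targets "-0.02 0.01 0 0 0 0 1;0 0 0 0 0 0 1;0 0 0.03 0 0 0 1;0 0 0.03 0 0 0 1;0 0 0.03 0 0 0 1;0 0 0 0 0 0 1"

```text
time_s: 13.65
tcp_pos: [0.522, 0.2033, 0.1652]
tool_rot: [[0.435, 0.9, -0.001], [0.9, -0.435, 0.0], [-0.0, -0.001, -1.0]]
ft_force: [-1.6, -3.8, 2.9]
finger_gap: 0.0291
grip_force: 80.3
```

Request:
step_arm --targets "-0.012 0.005 0.03 0 0 0 1;0 0 0.03 0 0 0 1;0 0 0.03 0 0 0 1;0 0 0.03 0 0 0 1;0 0 0 0 0 0 1"

```text
time_s: 14.28
tcp_pos: [0.5221, 0.2032, 0.1599]
tool_rot: [[0.435, 0.9, -0.0], [0.9, -0.435, 0.001], [0.001, -0.001, -1.0]]
ft_force: [-3.3, -3.7, 7.2]
finger_gap: 0.0286
grip_force: 80.9
```

Request:
step_arm --targets "0 0 0.03 0 0 0 1;0 0 0.03 0 0 0 1;0 0 0.03 0 0 0 1;0 0 0 0 0 0 1"

```text
time_s: 14.78
tcp_pos: [0.5219, 0.2031, 0.1553]
tool_rot: [[0.435, 0.9, -0.0], [0.9, -0.435, 0.001], [0.001, -0.001, -1.0]]
ft_force: [-1.6, -1.9, 5.0]
finger_gap: 0.0287
grip_force: 80.9
```

Request:
step_arm --targets "0 0 0.03 0 0 0 1;0 0 0.03 0 0 0 1;0 0 0.03 0 0 0 1;0 0 0.03 0 0 0 1;0 0 0 0 0 0 1"

```text
time_s: 15.4
tcp_pos: [0.522, 0.2028, 0.1481]
tool_rot: [[0.435, 0.9, -0.001], [0.9, -0.435, 0.001], [0.0, -0.001, -1.0]]
ft_force: [-1.3, -1.6, 0.5]
finger_gap: 0.0289
grip_force: 80.2
```

Request:
step_arm --targets "0 0 0.03 0 0 0 1;0 0 0.03 0 0 0 1;0 0 0 0 0 0 1"

```text
time_s: 15.78
tcp_pos: [0.522, 0.2027, 0.145]
tool_rot: [[0.435, 0.9, -0.001], [0.9, -0.435, 0.001], [-0.0, -0.001, -1.0]]
ft_force: [-2.9, -2.0, 0.5]
finger_gap: 0.029
grip_force: 80.3
```

Continue in small steps, watching for the pull and then the seat.

Request:
step_arm --targets "0 0 0.03 0 0 0 1;0 0 0.03 0 0 0 1;0 0 0 0 0 0 1"

```text
time_s: 16.15
tcp_pos: [0.522, 0.2026, 0.1413]
tool_rot: [[0.435, 0.9, -0.001], [0.9, -0.435, 0.001], [-0.0, -0.002, -1.0]]
ft_force: [-2.5, -1.0, -5.6]
finger_gap: 0.029
grip_force: 79.7
```

Request:
step_arm --targets "0 0 0.02 0 0 0 1;0 0 0.02 0 0 0 1;0 0 0 0 0 0 1"

```text
time_s: 16.52
tcp_pos: [0.5221, 0.2024, 0.1395]
tool_rot: [[0.436, 0.9, -0.001], [0.9, -0.436, 0.0], [-0.0, -0.001, -1.0]]
ft_force: [-2.5, 0.2, -7.2]
finger_gap: 0.0293
grip_force: 79.4
```

Request:
step_arm --targets "0 0 0.02 0 0 0 1;0 0 0.02 0 0 0 1;0 0 0 0 0 0 1"

```text
time_s: 16.9
tcp_pos: [0.5222, 0.2023, 0.1381]
tool_rot: [[0.436, 0.9, -0.001], [0.9, -0.436, -0.0], [-0.0, -0.001, -1.0]]
ft_force: [-3.7, 0.4, -5.0]
finger_gap: 0.0289
grip_force: 79.4
```

Request:
step_arm --targets "0 0 0.02 0 0 0 1;0 0 0 0 0 0 1;0 0 0 0 0 0 1"

```text
time_s: 17.27
tcp_pos: [0.5222, 0.2023, 0.1374]
tool_rot: [[0.436, 0.9, -0.001], [0.9, -0.436, -0.0], [-0.0, -0.001, -1.0]]
ft_force: [-5.1, -0.6, -3.2]
finger_gap: 0.0288
grip_force: 79.8
```

Request:
step_arm --targets "0 0 0.02 0 0 0 1;0 0 0 0 0 0 1;0 0 0 0 0 0 1"

```text
time_s: 17.65
tcp_pos: [0.5223, 0.2022, 0.1373]
tool_rot: [[0.436, 0.9, -0.0], [0.9, -0.436, -0.0], [-0.0, -0.0, -1.0]]
ft_force: [-6.8, -1.8, 2.4]
finger_gap: 0.0288
grip_force: 80.5
```

```bash
python3 - <<'E'
from h import *
s=snap('side','side4.png')
cv2.imwrite('pics/crop5.png',cv2.resize(s['frame'][295:375,220:320,::-1],(750,600),interpolation=cv2.INTER_CUBIC))
o=status.get_obs();print(o['tcp_pos'],o['ft_force'],o['moment'])
E
```

```text
[0.52226557 0.20223955 0.1373346 ] [-6.41320652 -1.05460908  1.78736846] [-0.29675441  1.67946903  0.0316105 ]
```

View pics/crop5.png

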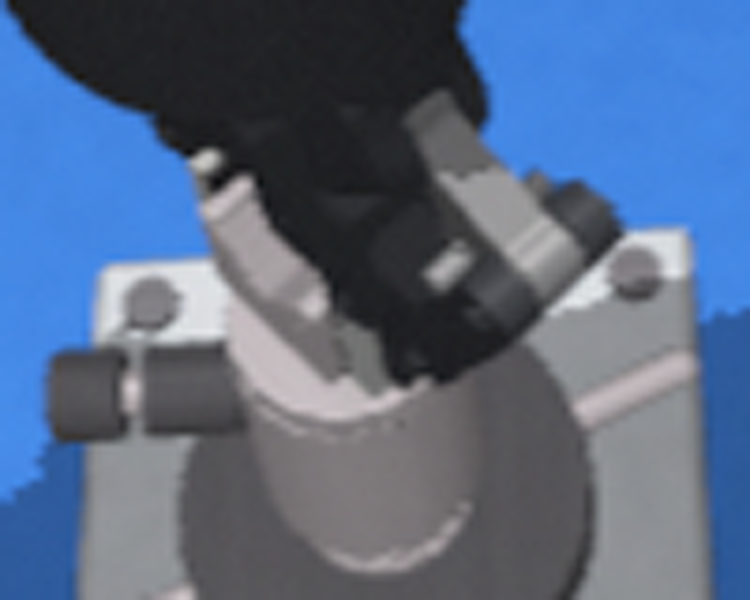

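Crop shows the collar down on the sleeve at (340,410), with perhaps a hairline of rim at lower left. Height has stopped and the force is rising, so I'll relax the side load and press a touch more.

Request:
step_arm --targets "-0.006 -0.012 0 0 0 0 1;0 0 0 0 0 0 1;0 0 0.02 0 0 0 1;0 0 0 0 0 0 1;0 0 0 0 0 0 1"

```text
time_s: 18.32
tcp_pos: [0.5222, 0.2023, 0.1373]
tool_rot: [[0.436, 0.9, 0.001], [0.9, -0.436, -0.0], [0.0, 0.001, -1.0]]
ft_force: [-5.7, -1.8, 8.5]
finger_gap: 0.029
grip_force: 81.2
```

Hard stop at 0.1373 m: seated. Releasing.

Request:
step_arm --targets "0 0 -0.02 0 0 0 1;0 0 0 0 0 0 0.2;0 0 0 0 0 0 -0.4;0 0 0 0 0 0 -1;0 0 0 0 0 0 -1;0 0 0 0 0 0 -1;0 0 0 0 0 0 -1;0 0 0 0 0 0 -1"

```text
time_s: 19.32
tcp_pos: [0.522, 0.2023, 0.1363]
tool_rot: [[0.436, 0.9, 0.0], [0.9, -0.436, 0.0], [0.0, -0.0, -1.0]]
ft_force: [-0.3, 1.1, 1.1]
finger_gap: 0.0855
grip_force: 0.0
```

Request:
step_arm --targets "0 0 -0.1 0 0 0 -1;0 0 -0.3 0 0 0 -1;0 0 -0.5 0 0 0 -1;0 0 -0.5 0 0 0 -1;0 0 -0.5 0 0 0 -1;0 0 -0.3 0 0 0 -1;-0.6 0 0 0 0 0 -1;-0.8 0 0 0 0 0 -1;-0.8 0 0 0 0 0 -1;-0.8 0 0 0 0 0 -1;-0.4 0 0 0 0 0 -1;0 0 0 0 0 0 -1"

```text
time_s: 20.82
tcp_pos: [0.4474, 0.0479, 0.2467]
tool_rot: [[0.439, 0.899, 0.0], [0.899, -0.439, -0.001], [-0.001, 0.0, -1.0]]
ft_force: [1.1, -0.2, 0.4]
finger_gap: 0.0854
grip_force: 0.0
```

```bash
python3 - <<'E'
from h import *
np.set_printoptions(precision=4,suppress=True)
s=snap('side','side5.png');t=snap('top','top5.png')
cr=lambda im,u,v:cv2.resize(im[v-30:v+50,u-27:u+27,::-1],(400,593),interpolation=cv2.INTER_CUBIC)
cv2.imwrite('pics/crop6.png',np.hstack([cr(s['frame'],266,330),cr(t['frame'],187,225)]))
for c in('side','top'):
  for n in('vee_anvil','flat_anvil','spot_anvil'): print(c,n,[(np.round(x['xyz'],4),round(x['score'],2)) for x in finder.tip_of(c,n)[:2]])
E
```

```text
side vee_anvil [(array([0.5191, 0.2   , 0.1188]), 0.89)]
side flat_anvil []
side spot_anvil [(array([ 0.4725, -0.1836,  0.0572]), 0.42)]
top vee_anvil [(array([0.522 , 0.203 , 0.1235]), 0.59)]
top flat_anvil [(array([ 0.4781, -0.2564,  0.0592]), 0.73)]
top spot_anvil [(array([ 0.478 , -0.1849,  0.0611]), 0.57)]
```

View pics/crop6.png

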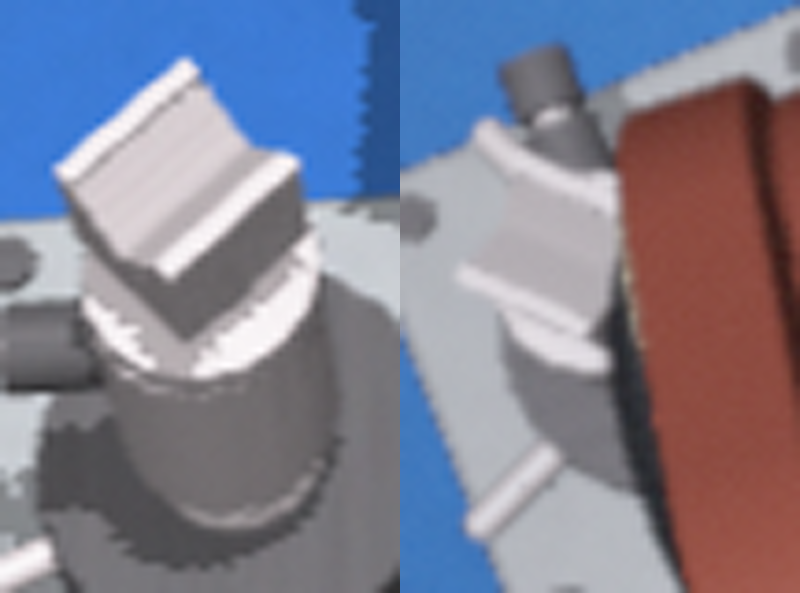

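The collar sits flush on the sleeve (crop (200,370)). The hairline at the left is the small sideways play from the plunger. The hard stop, the pull over the last 5 mm and the finder height (about 0.121 m) all agree, and the other two anvils are still in the rack.

```bash
python3 -c "
from h import *
print(job_done())"
```

```text
the job is handed in; nothing more can be done
None
```

I fitted the V-anvil into the stage sleeve, its collar down on a firm stop after the plunger's pull over the last few mm, released it, left the other two anvils in the rack, and handed the job in at about 21 s.

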